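Fit the fresh battery pack in the sensor tap's control box

ROBOT

A 7-joint arm with a two-finger parallel gripper is mounted at the origin on the work surface. World frame = base frame: x ahead of the robot, y to its left, z up, the work surface at z = 0. Lengths are in m, angles in rad, forces in N, time in s.
With the tool pointing down it reaches from about 0.425 to 0.875 m from the base axis. Payload 4.7 kg.
Tool frame: the origin (TCP) lies between the finger pads; the fingertips stand 11 mm ahead of it and the grasp point (between the pads) lies 8 mm behind it; z points along the fingers, y is the line along which they close (so a half turn about z gives the same grasp; the last joint's range is limited). The gripper opens to 87 mm and grips with 3 to 60 N. Pads are 19 mm wide; open, the fingers measure 117 mm over their backs; the gripper's body (75 mm by 190 mm) begins 51 mm behind the grasp point.
Start: joints at [-1.213, 0.321, -0.07, 1.45, 0.023, 1.371, -0.057], TCP at [0.219, 0.612, 0.198] pointing down, gripper open.
Joint ranges: [-2.86, 2.86], [-0.3, 2.09], [-1.38, 1.24], [0.06, 2.45], [-1.56, 4.7], [0.09, 2.05], [-2.69, 2.69]. Speed limits (rad/s): [2.57, 2.57, 3.14, 3.14, 3.14, 3.14, 3.14].

INTERFACE

Orientations are given as a rotation vector (axis times angle).
In Python, from bench import ctrl gives the robot as it stands. The module is installed in compiled form; this text tells all that it offers.
- The arm moves only by the shell command python3 -m inch 'ROWS' [FORCE]. ROWS is JSON, a list of rows, each an object with "slide": the shift along the tool's x, y, z scaled (see below), a list of three; "angular": the turn, a rotation vector about the tool's x, y, z scaled (see below), a list of three; "claw": the opening, from -1 (shut) to 1 (fully open). In form: [{"slide": [tx, ty, tz], "angular": [rx, ry, rz], "claw": claw}, ...]. A call has 1 to 10 rows; each row is the pose to reach, as a shift and turn from the pose commanded when the call began, along the tool's axes at that moment; what a row does not reach only later rows make up. The controller multiplies each number of a shift by 0.25 m and each number of a turn by 30 degrees. A row lasts 1/10 s, in which the tool goes at most 50 mm and 8.59 degrees, less where a joint would pass 70% of its speed; a pose out of reach is approached as far as the arm can. A call with a number of a shift or a turn outside -1 to 1 is refused whole. A call with a gripper value outside its range is refused whole. The fingers move at their own pace and stop on an object; FORCE is the grip in N (left out, the last holds). Time passes only in rows, so rows that repeat a pose let the fingers close. It gives the time, the measured TCP pose, the force, the opening and the grip force at its end, in the units of the state.
- ctrl.get_state(): the state, without advancing time (a new reading comes with each control period).
- ctrl.get_image(name): name is "scene" or "top" or "wrist"; returns a dict with "color" (420x560x3 uint8, red, green, blue), "depth" (420x560 float32, m along the optical axis (not along the pixel's ray), 0 where there is no reading), "camera_matrix" (3x3 intrinsics, pixels), "dist_coeffs" ([k1, k2, p1, p2, k3] as OpenCV has them; the pictures are not rectified), "extrinsics" (4x4, takes a point from camera to world coordinates); the wrist camera has in their place "tool_from_camera" (4x4, takes a point from camera to tool coordinates, whose origin is the TCP and whose axes are the flange's). Camera axes: x right, y up, looking along -z (the intrinsics and any distortion apply to the point x, -y, -z); pixel columns grow to the right and rows downward; lengths in m; the calibration is good to about 2 mm. A picture is of the moment at which its call begins: read the wrist's pose just before it.
- ctrl.close_job(): hands the job in; it is judged then, once.
Trained networks look in the newest picture that a camera, given by its name, has taken for a name from the list of things; names that differ only in an ending like _2 or _b are one class to them, and where a whole thing is asked for, a point or a joint stands for the part that bears it (a point fixed in the world has none). Each returns a list of dicts, best first, with "confidence" (0 to 1); they miss things now and then, are a little off and sometimes report something else, mostly with a low value. They report only what shows in the picture. A call takes as long as a camera call. They do not tell look-alikes from the thing itself.
- ctrl.find_in(query, camera): "bbox" ([centre column, centre row, width, height] in pixels, round what is visible of it).
- ctrl.outline_of(query, camera): "mask" (420x560 bool, what is visible of it) and "bbox" ([centre column, centre row, width, height] in pixels, round what is visible of it).
The state is a dict: "time": time; "joint_positions": joint angles; "qd": joint speeds; "joint_torque": joint torques, N m; "position": TCP position; "tool_rot": TCP orientation; "ft_force": force on the tool from outside, world axes, zero at the start; "torque": the same for the moment, N m; "grip_width": opening from 0.0 (shut) to 1.0 (fully open); "grip_force": force on a finger pad.
Only numpy, scipy, OpenCV 4.12 (cv2) and the standard library are available. Lean on these libraries where they do the work, as an engineer would, in place of code of your own. Each camera call takes 0.05 s, during which the arm holds its last target. There are 200 camera calls.

TASK

The flat battery pack is already out of the sensor tap's control box on the cupboard floor, and the fresh one stands nearby: swing the box's locking lever right back, lower the fresh pack into the pocket, its rib in the matching slot, until it is fully home, and then swing the lever all the way down over it. Do not let the pack drop, and leave everything else where it lies.

Things in the scene. Friction and masses are not known exactly. Their poses are not given: they have to be found in the camera images.
- tap_box: Control box of the sensor tap: white plastic box fixed to the plywood, 154 (x) x 92 (y) x 60 mm high. Origin: on the plywood straight below the centre of the battery pocket; z up. Box spans x -58..+96, y -46..+46 mm; foot flanges to y +-56. Two hoses bend from its +x end into the floor (to x 147, lower than the box), a thin lead from its +y side. Its -x end faces the robot (yaw within 0.4 rad).
- pocket_mouth (a point): Centre of the pocket's mouth in the box's top face, 60 mm above the plywood; axes as the box's. The pocket is open above, 37 (x) x 35 mm (y), plus a slot 19 mm wide (y) on its +x side out to x = 28.5; 38 mm deep, upright walls; the edges slope outward 3 mm over the top 4 mm as a lead-in. A thin catch post stands at x = -31, y = 0, to 25 mm above the mouth.
- pocket_floor (a point): Centre of the pocket's floor, 22 mm above the plywood; axes as the box's. When the pack is fully home its origin is at this point and its axes agree with these.
- lever_hinge (a point): Middle of the locking lever's hinge pin, fixed on the box 45 mm to +x of the pocket centre, 88 mm above the plywood; axes as the box's. The pin runs along the box's y, between two lugs (y +-21 to +-27, x 38 to 52) that rise to 95 mm above the plywood.
- lever (a joint): Angle of the grey locking lever (fork 26 mm wide, 5 thick), rad. 0: shut, level over the pocket, free end to the box's -x. Grows as the free end swings up and back: 1.57 upright, 2.0 end stop. Starts 0.1 to 0.9; hinge friction (0.1 N m) keeps it where left, no spring. Shut, its plate lies 1.5 mm above a seated pack; a pack not home stops it. A gripper at the pocket needs it at 1.8 or more.
- lever_bar (a point): Middle of the round thumb bar at the lever's free end: 10 mm diameter, 30 mm long along the box's y, 90 mm from the hinge pin (shut: 45 mm to -x of the pocket centre, 88 mm above the plywood, free space around). Its ends stand 2 mm proud of the lever's sides; pinched by the ends from above (closing along the box's y) it turns between the fingers as the lever swings.
- pack: Fresh battery pack: black plastic block standing upright on the plywood, 34 (x) x 32 (y) x 62 mm high, about 135 g, with a rib 10 mm thick, 16 mm wide, full height on its +x face (44 mm over the rib). Origin: underside centre of the 34 x 32 block; z up. Fits the pocket one way only, rib in slot, 1.5 mm spare all round; home, it stands 24 mm out. Yaw starts within 0.9 rad.
- tumbler: Bystander: stainless steel tumbler, 72 mm across, 105 mm tall. Origin: underside centre.
- scoop: Bystander: pink plastic scoop, about 150 x 52 x 30 mm. Origin: underside, at the back of its bowl, where the handle begins.
- clamp: Bystander: two-part steel pipe clamp with two bolts, 76 x 48 x 20 mm, lying flat. Origin: underside centre.
- gasket: Bystander: hard red silicone gasket ring, 48 mm across, 5 mm thick, lying flat. Origin: underside centre.
- slip_nut: Bystander: white plastic slip nut, 62 mm across, 18 mm high, lying flat. Origin: underside centre.
- soap: Bystander: bottle of dish soap, 66 mm across, 190 mm tall. Origin: underside centre.
- wrench: Bystander: steel wrench 190 mm long, lying flat. Origin: underside centre.
Things that resemble listed ones, but are neither listed nor needed, are in the scene too. Leave any yellow look-alike of the tap_box alone.

How it is judged:
By the outcome, as a careful person would: the job done as asked, in the order asked, and still so for the second after the job is handed in, with the robot touching nothing.
It also fails if it takes over 72 s, if anything falls off the work surface, if the arm or the gripper's body presses on something with over 40 N, if the wrist force passes 120 N, or if a joint passes its speed limit or range.

## Working session

There is one attempt and no reset: what is moved stays moved. The work goes in short steps, Python scripts to look and compute and a shell command to move; the robot and the scene stay as the last step left them, time stands still between calls to the robot, and variables do not carry over. Pictures are saved under pics/ and viewed, at most 10 in all, crops included, and the job is handed in when it is done.

```bash
mkdir -p pics; cat > h.py <<'E'
import numpy as np, cv2
from bench import ctrl
from scipy.spatial.transform import Rotation as R
def get(n):
    s=ctrl.get_state(); im=ctrl.get_image(n)
    if n=="wrist":
        T=np.eye(4);T[:3,:3]=R.from_rotvec(s["tool_rot"]).as_matrix();T[:3,3]=s["position"]
        im["E"]=T@np.array(im["tool_from_camera"])
    else: im["E"]=np.array(im["extrinsics"])
    return im
def cloud(im):
    d=im["depth"];h,w=d.shape
    u,v=np.meshgrid(np.arange(w),np.arange(h))
    p=cv2.undistortPoints(np.stack([u,v],-1).reshape(-1,1,2).astype(np.float64),np.array(im["camera_matrix"]),np.array(im["dist_coeffs"])).reshape(h,w,2)
    c=np.stack([p[...,0]*d,-p[...,1]*d,-d,np.ones_like(d)],-1)
    P=(c@im["E"].T)[...,:3]; P[d<=0]=np.nan
    return P
def save(im,f,crop=None,k=1):
    c=im["color"]
    if crop: c=c[crop[1]:crop[3],crop[0]:crop[2]]
    cv2.imwrite("pics/"+f,cv2.cvtColor(cv2.resize(c,None,fx=k,fy=k,interpolation=cv2.INTER_CUBIC),cv2.COLOR_RGB2BGR))
E
python3 - <<'E'
from h import *
for n in ["scene","top"]:
    im=get(n); save(im,n+"0.png"); P=cloud(im)
    np.savez(n+"0.npz",P=P,c=im["color"])
    for q in ["tap_box","pack","lever","tumbler","soap","scoop","clamp","gasket","slip_nut","wrench"]:
        for r in ctrl.outline_of(q,n)[:3]:
            m=r["mask"]; print(n,q,round(r["confidence"],2),np.round(r["bbox"]),np.round(np.nanmedian(P[m],0),3),np.round(np.nanmax(P[m][:,2]),3) if m.any() else '')
s=ctrl.get_state(); print(s["time"],s["position"],R.from_rotvec(s["tool_rot"]).as_matrix().round(3))
E
```

```text
scene tap_box 0.58 [185. 307.  65. 105.] [ 0.742 -0.251  0.058] 0.096
scene pack 0.9 [193. 220.  14.  26.] [ 0.519 -0.177  0.056] 0.065
scene pack 0.49 [315. 190.  45.  91.] [0.556 0.152 0.058] 0.147
scene lever 0.66 [318. 167.  14.  38.] [0.51  0.169 0.114] 0.147
scene lever 0.66 [182. 280.  28.  40.] [ 0.698 -0.235  0.089] 0.096
scene tumbler 0.6 [292. 289.  32.  45.] [ 0.788 -0.019  0.066] 0.107
scene soap 0.91 [420. 160.  30.  65.] [0.579 0.454 0.097] 0.192
scene soap 0.26 [ 91. 226.  17.  56.] [ 0.409 -0.434  0.005] 0.011
scene scoop 0.65 [356. 149.  50.  26.] [0.396 0.382 0.015] 0.032
scene clamp 0.76 [271. 236.  11.  22.] [0.616 0.002 0.011] 0.022
scene gasket 0.42 [270. 237.  18.  24.] [0.611 0.002 0.011] 0.022
scene slip_nut 0.62 [186. 201.  19.  22.] [ 0.411 -0.173  0.013] 0.059
scene wrench 0.79 [ 91. 227.  17.  58.] [ 0.402 -0.434  0.005] 0.01
scene wrench 0.53 [418. 159.  34.  61.] [0.58  0.451 0.096] 0.192
top tap_box 0.86 [216. 225.  52.  74.] [0.531 0.156 0.06 ] 0.149
top tap_box 0.27 [103. 211.  40.  27.] [0.565 0.451 0.124] 0.193
top pack 0.68 [336. 232.  16.  18.] 
[... 280 characters left out ...]
 0.11
top tumbler 0.64 [330. 264.  22.  17.] [ 0.418 -0.177  0.017] 0.025
top soap 0.79 [103. 210.  42.  29.] [0.565 0.451 0.124] 0.193
top scoop 0.85 [146. 275.  47.  46.] [0.401 0.384 0.007] 0.034
top clamp 0.47 [271. 190.   6.   8.] [0.634 0.006 0.015] 0.025
top clamp 0.31 [210. 231.  27.  38.] [0.51  0.17  0.116] 0.149
top slip_nut 0.63 [330. 267.  17.  24.] [ 0.408 -0.174  0.017] 0.025
top wrench 0.61 [421. 269.  16.  58.] [ 0.411 -0.432  0.006] 0.013
top wrench 0.42 [217. 223.  56.  77.] [0.531 0.157 0.06 ] 0.149
top wrench 0.37 [212. 231.  27.  33.] [0.512 0.168 0.112] 0.149
1.1 [0.21912076 0.61198641 0.19791438] [[-0.941  0.337  0.   ]
 [ 0.337  0.941  0.   ]
 [-0.     0.    -1.   ]]
```

```bash
python3 - <<'E'
import cv2,numpy as np
a=cv2.imread("pics/scene0.png");b=cv2.imread("pics/top0.png")
o=np.zeros((560,800,3),np.uint8)
o[:280,:400]=cv2.resize(b[90:300,80:380],(400,280)); o[:280,400:]=cv2.resize(a[100:370,70:455],(400,280))
o[280:,:400]=cv2.resize(b[180:280,165:308],(400,280),interpolation=2); o[280:,400:]=cv2.resize(b[120:260,250:450],(400,280),interpolation=2)
cv2.imwrite("pics/m0.png",o)
E
```

```text
(no output)
```

View pics/m0.png

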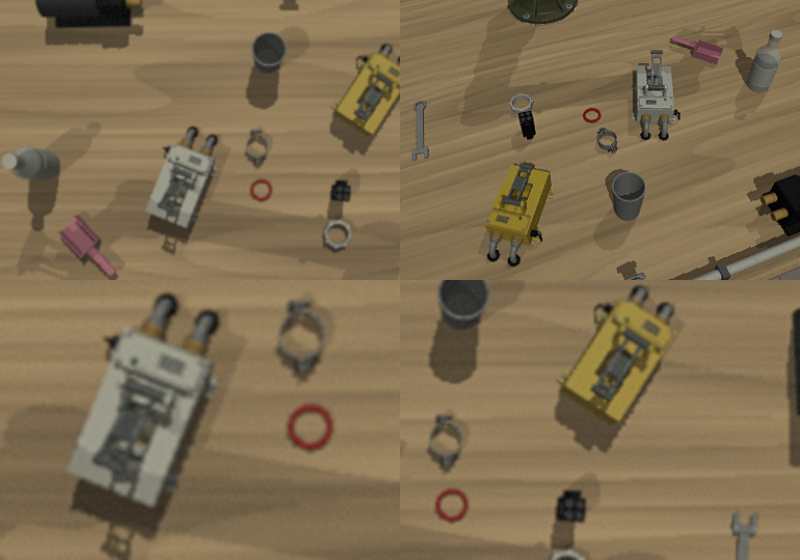

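The white box is in the bottom-left panel (top image about 216,225). The yellow look-alike (357,163) is to be left alone. The black pack is at about (336,232), next to the slip nut (330,265). Next I fit the coarse poses and plan a wrist look.

```bash
cat >> h.py <<'E'
def delta(pos,yaw=None,tilt=0.0):
    """slide/angular for target TCP pos; yaw = box-like yaw psi: tool x=(-cos,-sin), tool y=(-sin,cos)*... pointing down"""
    s=ctrl.get_state();M=R.from_rotvec(s["tool_rot"]).as_matrix()
    d=M.T@(np.array(pos)-s["position"]); a=np.zeros(3)
    if yaw is not None:
        T=np.array([[-np.cos(yaw),-np.sin(yaw),0],[-np.sin(yaw),np.cos(yaw),0],[0,0,-1.]]).T
        T=np.array([[-np.cos(yaw),-np.sin(yaw),0],[-np.sin(yaw),np.cos(yaw),0],[0,0,-1]]) # columns x=(-c,-s), y=(-s,c)
        if tilt: T=T@R.from_rotvec([0,tilt,0]).as_matrix()
        a=R.from_matrix(M.T@T).as_rotvec()
    print("slide",(d/.25).round(4),"ang",(a/np.deg2rad(30)).round(4),"mm",(d*1e3).round(1))
E
python3 - <<'E'
from h import *
for n in ["scene","top"]:
    P=np.load(n+"0.npz")["P"].reshape(-1,3)
    for nm,c,z0,z1 in [("box",(.535,.155),.052,.066),("lev",(.535,.155),.1,.2),("pack",(.51,-.173),.055,.075)]:
        r=.13 if nm!="pack" else .04
        m=(np.hypot(P[:,0]-c[0],P[:,1]-c[1])<r)&(P[:,2]>z0)&(P[:,2]<z1)
        q=P[m]; (x,y),(w,h),a=cv2.minAreaRect(q[:,:2].astype(np.float32)); print(n,nm,len(q),np.round([x,y,w,h,a],3),q[:,2].min().round(3),np.median(q[:,2]).round(4),np.round(q[q[:,2].argmax()],3))
print(np.array(ctrl.get_image("wrist")["tool_from_camera"]).round(3))
delta([.44,.18,.33],-.33)
E
```

```text
scene box 943 [ 0.523  0.164  0.092  0.16  67.843] 0.052 0.0589 [0.577 0.162 0.066]
scene lev 228 [5.0200e-01 1.7200e-01 2.7000e-02 6.8000e-02 6.6547e+01] 0.1 0.1213 [0.483 0.183 0.147]
scene pack 167 [ 5.0900e-01 -1.7600e-01  3.2000e-02  4.7000e-02  8.5167e+01] 0.055 0.0603 [ 0.513 -0.165  0.065]
top box 1115 [ 0.521  0.164  0.093  0.155 67.894] 0.052 0.0601 [0.575 0.162 0.066]
top lev 223 [5.060e-01 1.690e-01 3.000e-02 7.100e-02 6.542e+01] 0.1 0.1241 [0.48  0.19  0.149]
top pack 168 [ 5.070e-01 -1.750e-01  3.400e-02  4.400e-02  8.381e+01] 0.055 0.0616 [ 0.515 -0.164  0.068]
[[ 0.001  0.959  0.285  0.079]
 [ 1.    -0.001 -0.    -0.   ]
 [ 0.     0.285 -0.959 -0.187]
 [ 0.     0.     0.     1.   ]]
slide [-1.4142 -1.329  -0.5285] ang [ 0.0003  0.0001 -0.0263] mm [-353.6 -332.3 -132.1]
```

```bash
python3 - <<'E'
from h import *
delta([.457,.19,.30],-.386)
E
```

```text
slide [-1.4648 -1.2685 -0.4084] ang [0.0003 0.     0.0806] mm [-366.2 -317.1 -102.1]
```

```bash
Z='{"slide":[-0.74,-0.63,-0.20],"angular":[0,0,0],"claw":1}'; python3 -m inch '[{"slide":[-0.15,-0.13,-0.1],"angular":[0,0,0],"claw":1},{"slide":[-0.3,-0.26,-0.2],"angular":[0,0,0],"claw":1},{"slide":[-0.45,-0.39,-0.3],"angular":[0,0,0],"claw":1},{"slide":[-0.6,-0.52,-0.4],"angular":[0,0,0],"claw":1},{"slide":[-0.74,-0.63,-0.4],"angular":[0,0,0],"claw":1},{"slide":[-0.88,-0.76,-0.4],"angular":[0,0,0.08],"claw":1},{"slide":[-1,-0.87,-0.4],"angular":[0,0,0.08],"claw":1},{"slide":[-1,-0.87,-0.4],"angular":[0,0,0.08],"claw":1}]'
python3 -m inch '[{"slide":[-0.15,-0.13,0],"angular":[0,0,0],"claw":0.2},{"slide":[-0.3,-0.26,0],"angular":[0,0,0],"claw":0.2},{"slide":[-0.47,-0.38,0],"angular":[0,0,0],"claw":0.2},{"slide":[-0.47,-0.38,0],"angular":[0,0,0],"claw":0.2},{"slide":[-0.47,-0.38,0],"angular":[0,0,0],"claw":0.2}]'
python3 - <<'E'
from h import *
im=get("wrist"); save(im,"w1.png"); P=cloud(im); np.savez("w1.npz",P=P,c=im["color"])
for q in ["tap_box","lever"]:
    for r in ctrl.outline_of(q,"wrist")[:2]: print(q,round(r["confidence"],2),np.round(r["bbox"]))
Q=P.reshape(-1,3)
m=(abs(Q[:,2]-.06)<.005)&(np.hypot(Q[:,0]-.522,Q[:,1]-.164)<.11); q=Q[m]
print(np.round(cv2.minAreaRect(q[:,:2].astype(np.float32)),4) if 0 else cv2.minAreaRect(q[:,:2].astype(np.float32)),np.median(q[:,2]))
m=(Q[:,2]>.1)&(Q[:,2]<.2)&(np.hypot(Q[:,0]-.522,Q[:,1]-.164)<.11); q=Q[m]
print(len(q),cv2.minAreaRect(q[:,:2].astype(np.float32)),q[q[:,2].argmax()],)
E
```

```text
time: 1.95
position: [0.3858, 0.3159, 0.299]
tool_rot: [0.62, 3.077, -0.0]
ft_force: [0.1, -0.6, -1.2]
grip_width: 1.002
grip_force: 0.0
time: 2.45
position: [0.4547, 0.1899, 0.2981]
tool_rot: [-0.607, -3.082, -0.001]
ft_force: [-0.5, 1.2, -0.2]
grip_width: 0.647
grip_force: 0.0
tap_box 0.7 [284. 223.  78. 122.]
lever 0.58 [282. 229.  34.  48.]
((0.5206244587898254, 0.16612683236598969), (0.09243733435869217, 0.15403617918491364), 67.97175598144531) 0.060200626945390856
775 ((0.5038647651672363, 0.17302675545215607), (0.029107697308063507, 0.06637328118085861), 67.85709381103516) [0.48302346 0.19584857 0.14793831]
```

View pics/w1.png

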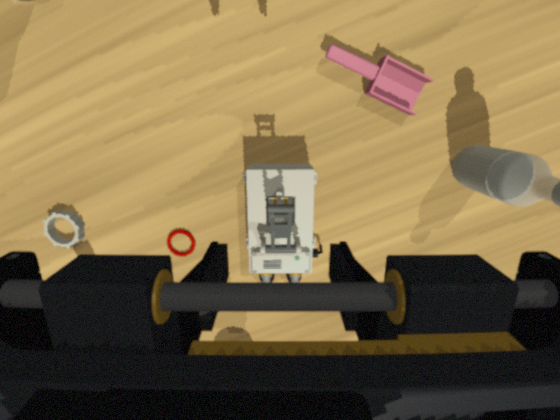

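The wrist view shows the white box at (280,222), with the lever partly raised over the pocket and its bar near (281,197). Angle is about 0.65. Next I pinch the bar.

```bash
python3 - <<'E'
from h import *
delta([.478,.1833,.135],-.3845)
h=.088
bx=lambda a: np.array([.09*(-np.cos(a)),.09*np.sin(a)])
a0=.65
for a in [.65,.85,1.05,1.25,1.45,1.65,1.85,2.0]:
    d=bx(a)-bx(a0); print(a,"slide x,z",(-d[0]/.25).round(3),(-d[1]/.25).round(3))
E
```

```text
slide [-0.1055  0.002   0.6509] ang [ 0.0004 -0.001   0.0037] mm [-26.4   0.5 162.7]
0.65 slide x,z -0.0 -0.0
0.85 slide x,z -0.049 -0.053
1.05 slide x,z -0.107 -0.094
1.25 slide x,z -0.173 -0.124
1.45 slide x,z -0.243 -0.14
1.65 slide x,z -0.315 -0.141
1.85 slide x,z -0.386 -0.128
2.0 slide x,z -0.436 -0.109
```

```bash
python3 -m inch '[{"slide":[-0.1,0,0.15],"angular":[0,0,0],"claw":0.2},{"slide":[-0.105,0.002,0.3],"angular":[0,0,0],"claw":0.2},{"slide":[-0.105,0.002,0.42],"angular":[0,0,0],"claw":0.2},{"slide":[-0.105,0.002,0.52],"angular":[0,0,0],"claw":0.2},{"slide":[-0.105,0.002,0.6],"angular":[0,0,0],"claw":0.2},{"slide":[-0.105,0.002,0.65],"angular":[0,0,0],"claw":0.2},{"slide":[-0.105,0.002,0.65],"angular":[0,0,0],"claw":0.2},{"slide":[-0.105,0.002,0.65],"angular":[0,0,0],"claw":-0.6},{"slide":[-0.105,0.002,0.65],"angular":[0,0,0],"claw":-0.6},{"slide":[-0.105,0.002,0.65],"angular":[0,0,0],"claw":-0.6}]' 12
python3 -m inch '[{"slide":[0,0,0],"angular":[0,0,0],"claw":-0.6},{"slide":[0,0,0],"angular":[0,0,0],"claw":-0.6},{"slide":[0,0,0],"angular":[0,0,0],"claw":-0.6}]' 12
```

```text
time: 3.6
position: [0.4796, 0.1818, 0.1366]
tool_rot: [0.601, 3.082, 0.002]
ft_force: [0.2, -1.2, -0.3]
grip_width: 0.408
grip_force: 0.0
time: 3.9
position: [0.4789, 0.1813, 0.1356]
tool_rot: [0.602, 3.083, 0.0]
ft_force: [-0.5, -0.2, -1.0]
grip_width: 0.219
grip_force: 0.0
```

Width 19 mm means the bar isn't between the pads. I'll look.

```bash
python3 - <<'E'
from h import *
a=get("scene");b=get("top");w=get("wrist")
f=lambda im,c:cv2.resize(im["color"][c[1]:c[3],c[0]:c[2]],(400,300),interpolation=2)
o=np.vstack([np.hstack([f(a,(260,100,380,190+0)),f(b,(160,170,280,260))]),np.hstack([f(w,(140,105,420,315)),f(w,(0,0,560,420))])])
cv2.imwrite("pics/m1.png",o[:,:,::-1])
for n,im in [("s",a),("t",b),("w",w)]:
    Q=cloud(im).reshape(-1,3);m=(Q[:,2]>.098)&(Q[:,2]<.2)&(np.hypot(Q[:,0]-.522,Q[:,1]-.164)<.11);q=Q[m]
    np.savez("g_"+n+".npz",Q=Q)
    u=np.array([.927,-.375]);v=np.array([.375,.927]);c=np.array([.503,.1733])
    x=(q[:,:2]-c)@u;y=(q[:,:2]-c)@v
    for lo in np.arange(.1,.17,.01):
        k=(q[:,2]>=lo)&(q[:,2]<lo+.01)
        if k.sum()>3: print(n,lo.round(2),k.sum(),np.percentile(x[k],[2,50,98]).round(3),np.percentile(y[k],[2,50,98]).round(3))
E
```

```text
s 0.1 39 [0.013 0.022 0.032] [-0.013 -0.002  0.011]
s 0.11 63 [0.001 0.012 0.019] [-0.013 -0.002  0.011]
s 0.12 41 [-0.011 -0.     0.01 ] [-0.013 -0.002  0.011]
s 0.13 45 [-0.024 -0.017 -0.007] [-0.014 -0.003  0.011]
s 0.14 39 [-0.031 -0.025 -0.019] [-0.014 -0.001  0.012]
s 0.15 5 [-0.024 -0.018 -0.016] [-0.02  -0.013  0.011]
s 0.16 28 [-0.035 -0.016 -0.013] [-0.021 -0.003  0.015]
s 0.17 21 [-0.034 -0.016 -0.013] [-0.019  0.009  0.016]
t 0.1 28 [0.017 0.026 0.036] [-0.015 -0.003  0.011]
t 0.11 59 [0.006 0.014 0.023] [-0.014 -0.002  0.01 ]
t 0.12 16 [0.    0.005 0.009] [-0.008  0.003  0.01 ]
w 0.11 209 [0.007 0.011 0.015] [-0.013 -0.001  0.009]
w 0.12 382 [-0.006 -0.001  0.006] [-0.012 -0.002  0.009]
w 0.13 240 [-0.02  -0.017 -0.008] [-0.012 -0.003  0.008]
w 0.14 630 [-0.032 -0.03  -0.023] [-0.014 -0.001  0.013]
w 0.16 319 [-0.038 -0.036 -0.018] [-0.019  0.007  0.016]
w 0.17 365 [-0.038 -0.036 -0.023] [-0.019  0.007  0.016]
```

View pics/m1.png

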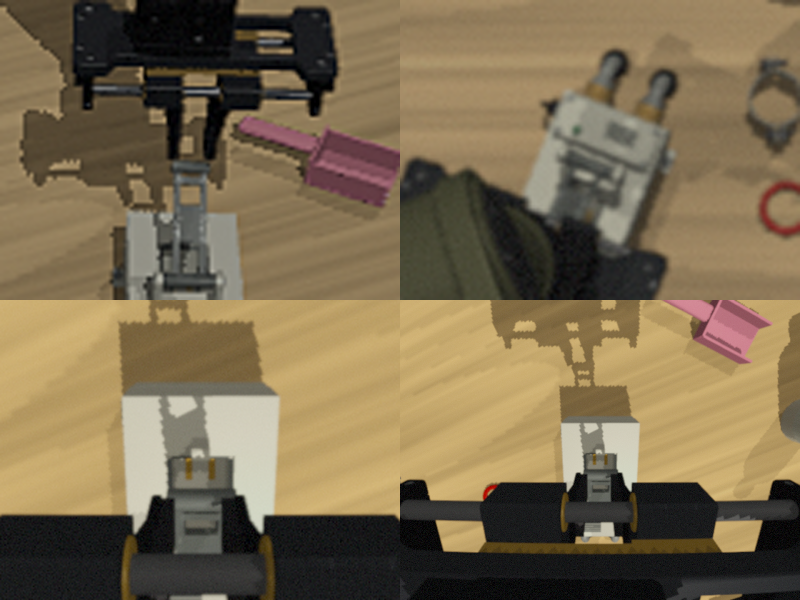

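```bash
python3 - <<'E'
from h import *
w=get("wrist"); s=ctrl.get_state(); print(s["grip_width"],s["grip_force"],s["ft_force"])
T=np.array(w["tool_from_camera"]);K=np.array(w["camera_matrix"])
def px(p):
    c=np.linalg.inv(T)@np.r_[p,1]; q=np.array([c[0],-c[1],-c[2]])
    return cv2.projectPoints(q[None],np.zeros(3),np.zeros(3),K,np.array(w["dist_coeffs"]))[0].ravel()
img=w["color"].copy()
c=img[230:380,200:370]; k=4
o=cv2.resize(c,None,fx=k,fy=k,interpolation=2)
for p,col in [((0,.0095,.011),(255,0,0)),((0,-.0095,.011),(255,0,0)),((0,.015,-.008),(0,255,0)),((0,-.015,-.008),(0,255,0))]:
    u=px(p);print(p,u.round(1));cv2.circle(o,tuple(int(t) for t in ((u-[200,230])*k)),4,col,-1)
cv2.imwrite("pics/w2.png",o[:,:,::-1])
P=cloud(w); C=P[...,:]
# tool-frame depth on row scan
M=R.from_rotvec(s["tool_rot"]).as_matrix(); L=(P-s["position"])@M
for v in range(285,360,6):
    print(v,[tuple((L[v,u]*1e3).round().astype(int)) if np.isfinite(L[v,u]).all() else None for u in (256,262,268,280,292,298,304)])
E
```

```text
0.20188589722727077 0.0 [-0.07194546 -0.44319087 -0.38573544]
(0, 0.0095, 0.011) [292.9 236.5]
(0, -0.0095, 0.011) [264.5 236.5]
(0, 0.015, -0.008) [303.3 248.1]
(0, -0.015, -0.008) [254.2 248. ]
285 [(np.int64(34), np.int64(-6), np.int64(-110)), (np.int64(34), np.int64(-5), np.int64(-109)), (np.int64(34), np.int64(-3), np.int64(-110)), (np.int64(33), np.int64(0), np.int64(-108)), (np.int64(33), np.int64(4), np.int64(-109)), (np.int64(34), np.int64(5), np.int64(-109)), (np.int64(33), np.int64(7), np.int64(-109))]
291 [(np.int64(33), np.int64(-6), np.int64(-111)), (np.int64(33), np.int64(-5), np.int64(-111)), (np.int64(33), np.int64(-3), np.int64(-111)), (np.int64(33), np.int64(0), np.int64(-111)), (np.int64(32), np.int64(3), np.int64(-111)), (np.int64(33), np.int64(5), np.int64(-111)), (np.int64(33), np.int64(7), np.int64(-112))]
297 [(np.int64(32), np.int64(-6), np.int64(-113)), (np.int64(32), np.int64(-5), np.int64(-112)), (np.int64(31), np.int64(-3), np.int64(-112)), (np.int64(32), np.int64(0), np.int64(-113)), (np.int64(31), np.int64(3), np.int64(-112)), (np.int64(31), np.int64(5
[... 2628 characters left out ...]
4(-122)), (np.int64(24), np.int64(6), np.int64(-122))]
351 [(np.int64(25), np.int64(-6), np.int64(-125)), (np.int64(24), np.int64(-4), np.int64(-124)), (np.int64(23), np.int64(-3), np.int64(-123)), (np.int64(24), np.int64(0), np.int64(-124)), (np.int64(25), np.int64(3), np.int64(-126)), (np.int64(24), np.int64(5), np.int64(-124)), (np.int64(24), np.int64(6), np.int64(-124))]
357 [(np.int64(26), np.int64(-5), np.int64(-129)), (np.int64(26), np.int64(-4), np.int64(-128)), (np.int64(25), np.int64(-3), np.int64(-127)), (np.int64(26), np.int64(0), np.int64(-128)), (np.int64(27), np.int64(3), np.int64(-129)), (np.int64(26), np.int64(4), np.int64(-128)), (np.int64(26), np.int64(6), np.int64(-129))]
```

View pics/w2.png

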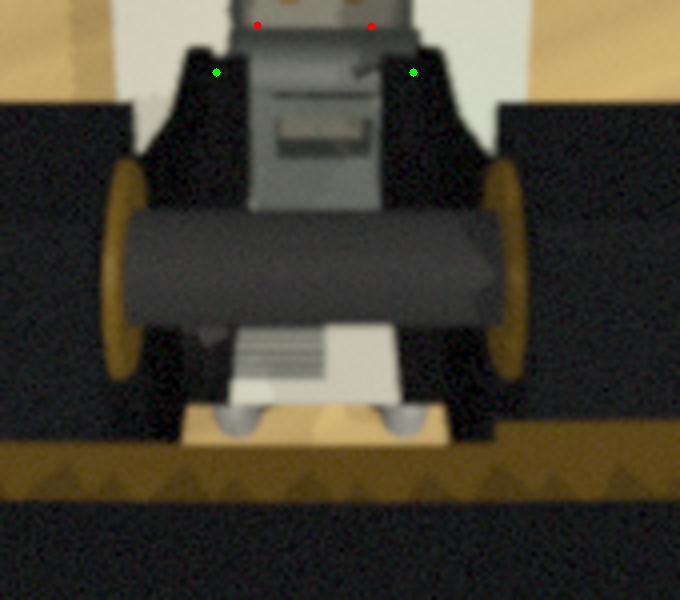

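```bash
python3 - <<'E'
from h import *
w=get("wrist"); s=ctrl.get_state()
P=cloud(w); M=R.from_rotvec(s["tool_rot"]).as_matrix(); L=(P-s["position"])@M*1e3
for v in range(220,284,4):
    print(v,*[("%d,%d,%d"%tuple(L[v,u].round()) if np.isfinite(L[v,u]).all() else None) for u in (244,250,256,264,280,292,300,306)],sep="  ")
E
```

```text
220  -10,-30,75  -10,-25,75  -10,-20,76  -23,-14,114  -23,1,114  -23,13,113  -11,19,79  -10,24,75
224  -14,-30,74  -14,-25,75  -14,-20,75  -28,-15,114  -27,1,114  -27,13,113  -15,19,79  -14,24,75
228  -18,-30,75  -17,-25,75  -18,-20,75  -32,-15,113  -32,1,113  -32,14,113  -19,19,79  -17,24,75
232  -21,-30,76  -22,-25,76  -22,-20,76  -35,-15,112  -36,1,113  -36,14,114  -23,19,79  -21,24,75
236  -25,-31,75  -25,-25,74  -25,-20,76  -41,-15,115  -40,1,113  -39,14,111  -26,19,79  -25,24,75
240  -29,-31,76  -29,-25,75  -29,-20,75  5,-9,-8  6,1,-9  6,8,-10  6,13,-9  -29,24,75
244  -33,-31,76  12,-15,-29  10,-12,-26  4,-9,-11  4,1,-11  4,8,-11  10,12,-26  12,15,-29
248  -36,-31,75  12,-15,-34  10,-12,-31  1,-9,-11  2,1,-11  1,8,-10  10,11,-31  12,14,-35
252  12,-18,-40  12,-15,-40  10,-12,-36  -2,-9,-10  -2,1,-9  -2,8,-10  10,11,-36  11,14,-39
256  12,-17,-44  12,-14,-44  10,-12,-41  -8,-9,-2  -8,1,-2  -8,8,-2  10,11,-41  11,13,-43
260  11,-17,-48  11,-14,-48  10,-11,-46  -12,-9,0  -55,1,88  -49,12,77  10,10,-45  10,13,-45
264  12,-16,-53  11,-14,-50  10,-11,-49  -17,-10,4  -54,1,79  -53,12,77  10,10,-50  10,13,-50
268  12,-16,-57  10,-13,-54  11,-11,-55  -22,-10,8  -23,1,10  -23,9,11  10,10,-54  10,13,-53
272  12,-15,-61  10,-13,-58  10,-10,-58  -26,-10,11  -27,1,12  -27,9,12  10,10,-58  10,12,-57
276  12,-15,-65  10,-13,-61  11,-10,-62  -31,-10,15  -32,1,16  -32,9,15  11,9,-62  10,12,-62
280  11,-15,-67  10,-12,-65  10,-10,-64  -37,-11,19  -37,1,19  -38,10,20  10,9,-65  10,12,-65
```

Both cameras agree that the bar lies at tool z ≈ -6 mm, but the visible fingers end at about -24 mm. The real fingertips look about 35 mm shorter than stated. I'll open, go 30 mm lower and re-pinch, which is safe under either geometry.

```bash
python3 -m inch '[{"slide":[0,0,0],"angular":[0,0,0],"claw":0.1},{"slide":[0,0,0],"angular":[0,0,0],"claw":0.1},{"slide":[0,0,0],"angular":[0,0,0],"claw":0.1},{"slide":[0,0,0],"angular":[0,0,0],"claw":0.1},{"slide":[0,0,0.04],"angular":[0,0,0],"claw":0.1},{"slide":[0,0,0.08],"angular":[0,0,0],"claw":0.1},{"slide":[0,0,0.12],"angular":[0,0,0],"claw":0.1},{"slide":[0,0,0.12],"angular":[0,0,0],"claw":0.1}]' 12
python3 -m inch '[{"slide":[0,0,0],"angular":[0,0,0],"claw":-0.6},{"slide":[0,0,0],"angular":[0,0,0],"claw":-0.6},{"slide":[0,0,0],"angular":[0,0,0],"claw":-0.6},{"slide":[0,0,0],"angular":[0,0,0],"claw":-0.6},{"slide":[0,0,0],"angular":[0,0,0],"claw":-0.6}]' 12
python3 - <<'E'
from h import *
w=get("wrist"); s=ctrl.get_state()
P=cloud(w); M=R.from_rotvec(s["tool_rot"]).as_matrix(); L=(P-s["position"])@M*1e3
for v in range(220,284,4):
    print(v,*[("%d,%d,%d"%tuple(L[v,u].round()) if np.isfinite(L[v,u]).all() else None) for u in (200,232,244,250,256,264,280,292,300,306,320)],sep="  ")
E
```

```text
time: 4.95
position: [0.4773, 0.1806, 0.1031]
tool_rot: [-0.602, -3.08, 0.004]
ft_force: [0.6, -0.3, -0.1]
grip_width: 0.549
grip_force: 0.0
time: 5.45
position: [0.4796, 0.1824, 0.1059]
tool_rot: [0.601, 3.082, 0.003]
ft_force: [2.0, 3.7, -0.3]
grip_width: 0.339
grip_force: 12.0
220  -21,-77,106  0,-36,46  0,-27,46  0,-22,45  0,-17,46  0,-11,45  8,1,23  0,10,46  0,16,45  0,21,46  0,32,46
224  -25,-77,106  -3,-36,45  -3,-27,45  -3,-22,46  -3,-18,46  -4,-11,46  5,1,21  -3,10,46  -3,17,46  -3,21,46  -3,32,45
228  -29,-77,106  -7,-36,45  -7,-27,45  -7,-22,46  -8,-18,49  -21,-13,84  2,1,22  -20,12,83  -11,17,57  -6,21,45  -6,32,45
232  -33,-77,106  -10,-36,46  -10,-27,46  -10,-22,45  -11,-18,48  -24,-13,83  -25,1,85  -25,12,84  -14,17,56  -10,21,46  -10,32,46
236  -37,-78,106  -13,-37,46  -13,-27,45  -13,-22,46  -14,-18,49  -28,-13,82  -28,1,83  -28,12,83  -17,17,55  -14,22,47  -13,33,46
240  -42,-78,106  -16,-37,45  -17,-27,46  -17,-23,46  -18,-18,49  -33,-13,84  -32,1,84  -32,12,84  -20,17,54  -17,22,46  -17,33,45
244  -46,-79,107  -20,-37,45  10,-19,-26  10,-16,-26  -22,-18,49  -36,-1
[... 493 characters left out ...]
5,-35  6,-12,-37  6,-8,-37  6,1,-37  7,7,-38  7,11,-38  6,14,-37  12,20,-49
264  38,-23,-105  12,-22,-53  10,-17,-50  5,-15,-39  5,-12,-39  5,-8,-39  5,1,-40  5,7,-40  5,11,-39  5,14,-40  10,20,-50
268  38,-22,-108  12,-21,-57  10,-16,-54  3,-15,-40  3,-12,-40  3,-8,-39  3,1,-40  3,7,-39  3,11,-40  3,14,-41  10,19,-54
272  39,-21,-111  12,-21,-61  11,-16,-59  0,-15,-39  2,-12,-41  0,-8,-39  1,1,-41  1,7,-40  1,11,-41  1,14,-40  11,19,-58
276  38,-21,-113  12,-20,-64  10,-15,-61  -2,-15,-39  -3,-12,-37  -2,-8,-39  -3,1,-37  -3,7,-37  -5,11,-34  -5,15,-34  10,18,-61
280  39,-20,-115  11,-20,-66  10,-15,-65  -4,-15,-39  -10,-13,-29  -8,-8,-32  -9,1,-31  -9,7,-31  -9,12,-31  -7,15,-34  10,18,-64
```

The bar is now pinched (29.5 mm, 12 N), so the fingertips sit about 24 mm behind the reported TCP. I'll use that from here on. Swinging the lever back.

```bash
python3 -m inch '[{"slide":[-0.023,0,-0.028],"angular":[0,0,0],"claw":-0.6},{"slide":[-0.049,0,-0.053],"angular":[0,0,0],"claw":-0.6},{"slide":[-0.077,0,-0.075],"angular":[0,0,0],"claw":-0.6},{"slide":[-0.107,0,-0.094],"angular":[0,0,0],"claw":-0.6},{"slide":[-0.14,0,-0.11],"angular":[0,0,0],"claw":-0.6},{"slide":[-0.173,0,-0.124],"angular":[0,0,0],"claw":-0.6},{"slide":[-0.208,0,-0.133],"angular":[0,0,0],"claw":-0.6},{"slide":[-0.243,0,-0.14],"angular":[0,0,0],"claw":-0.6},{"slide":[-0.279,0,-0.143],"angular":[0,0,0],"claw":-0.6},{"slide":[-0.279,0,-0.143],"angular":[0,0,0],"claw":-0.6}]' 15
python3 -m inch '[{"slide":[-0.036,0,0.002],"angular":[0,0,0],"claw":-0.6},{"slide":[-0.072,0,0.007],"angular":[0,0,0],"claw":-0.6},{"slide":[-0.107,0,0.015],"angular":[0,0,0],"claw":-0.6},{"slide":[-0.125,0,0.021],"angular":[0,0,0],"claw":-0.6},{"slide":[-0.144,0,0.028],"angular":[0,0,0],"claw":-0.6},{"slide":[-0.144,0,0.028],"angular":[0,0,0],"claw":-0.6}]' 15
python3 - <<'E'
from h import *
s=ctrl.get_state(); p=np.array(s["position"]); u=np.array([.927,-.375])
print((p[:2]-[.503,.1733])@u, p[2]+.035)
E
```

```text
time: 6.5
position: [0.5459, 0.1555, 0.1424]
tool_rot: [0.602, 3.08, 0.004]
ft_force: [1.0, 4.8, 5.3]
grip_width: 0.341
grip_force: 15.0
time: 7.1
position: [0.5797, 0.1418, 0.1354]
tool_rot: [0.602, 3.078, 0.004]
ft_force: [3.9, 4.2, 3.4]
grip_width: 0.339
grip_force: 15.0
0.08289568764532693 0.1704431601352978
```

```bash
python3 -m inch '[{"slide":[0,0,0],"angular":[0,0,0],"claw":0.1},{"slide":[0,0,0],"angular":[0,0,0],"claw":0.1},{"slide":[0,0,0],"angular":[0,0,0],"claw":0.1},{"slide":[0,0,-0.1],"angular":[0,0,0],"claw":0.1},{"slide":[0,0,-0.25],"angular":[0,0,0],"claw":0.1},{"slide":[0,0,-0.4],"angular":[0,0,0],"claw":0.1},{"slide":[0,0,-0.4],"angular":[0,0,0],"claw":0.1}]'
python3 - <<'E'
from h import *
delta([.455,-.17,.235],-.105)
E
```

```text
time: 7.8
position: [0.5794, 0.1409, 0.2395]
tool_rot: [0.602, 3.076, 0.005]
ft_force: [0.3, 0.1, -0.1]
grip_width: 0.549
grip_force: 0.0
slide [-0.0079 -1.3395  0.0117] ang [ 0.007   0.0137 -0.5381] mm [  -2.  -334.9    2.9]
```

```bash
python3 -m inch '[{"slide":[0,-0.15,0],"angular":[0,0,0],"claw":0.1},{"slide":[0,-0.3,0],"angular":[0,0,0],"claw":0.1},{"slide":[0,-0.45,0],"angular":[0,0,0],"claw":0.1},{"slide":[0,-0.6,0],"angular":[0,0,0],"claw":0.1},{"slide":[0,-0.75,0],"angular":[0,0,0],"claw":0.1},{"slide":[0,-0.9,0],"angular":[0,0,0],"claw":0.1},{"slide":[0,-1,0],"angular":[0,0,0],"claw":0.1},{"slide":[0,-1,0],"angular":[0,0,0],"claw":0.1}]'
python3 -m inch '[{"slide":[0,-0.15,0],"angular":[0,0,-0.25],"claw":0.1},{"slide":[0,-0.3,0.01],"angular":[0,0,-0.45],"claw":0.1},{"slide":[-0.01,-0.34,0.01],"angular":[0.007,0.014,-0.538],"claw":0.1},{"slide":[-0.01,-0.34,0.01],"angular":[0.007,0.014,-0.538],"claw":0.1},{"slide":[-0.01,-0.34,0.01],"angular":[0.007,0.014,-0.538],"claw":0.1},{"slide":[-0.01,-0.34,0.01],"angular":[0.007,0.014,-0.538],"claw":0.1}]'
python3 - <<'E'
from h import *
im=get("wrist"); r=ctrl.outline_of("pack","wrist"); P=cloud(im); Q=P.reshape(-1,3)
print([(x["confidence"],np.round(x["bbox"])) for x in r])
m=(abs(Q[:,2]-.062)<.006)&(np.hypot(Q[:,0]-.508,Q[:,1]+.175)<.045); q=Q[m]
print(len(q),cv2.minAreaRect(q[:,:2].astype(np.float32)),np.median(q[:,2]))
c=q[:,:2].mean(0);print(c, np.degrees(0))
t=get("top"); Q=cloud(t).reshape(-1,3)
m=(Q[:,2]>.1)&(Q[:,2]<.2)&(np.hypot(Q[:,0]-.522,Q[:,1]-.164)<.11); l=Q[m]; x=(l[:,:2]-[.503,.1733])@np.array([.927,-.375])
print("lever x range,z",x.min(),x.max(),l[:,2].max())
u,v=r[0]["bbox"][:2]; save(im,"w3.png",(int(u)-70,int(v)-60,int(u)+70,int(v)+60),5)
np.savez("pk.npz",q=q)
E
```

```text
time: 8.6
position: [0.4804, -0.0952, 0.2335]
tool_rot: [-0.613, -3.08, 0.002]
ft_force: [0.3, -0.4, -0.5]
grip_width: 0.551
grip_force: 0.0
time: 9.2
position: [0.4534, -0.1682, 0.2312]
tool_rot: [-0.16, -3.129, 0.003]
ft_force: [-0.1, -0.5, -0.4]
grip_width: 0.551
grip_force: 0.0
[(0.57, array([280., 222.,  26.,  50.]))]
863 ((0.5060718059539795, -0.1749243587255478), (0.03231732174754143, 0.04406716674566269), 84.84622192382812) 0.06229751197375444
[ 0.50291757 -0.17427077] 0.0
lever x range,z 0.048889261922454234 0.08414086418886195 0.1810795148747244
```

View pics/w3.png

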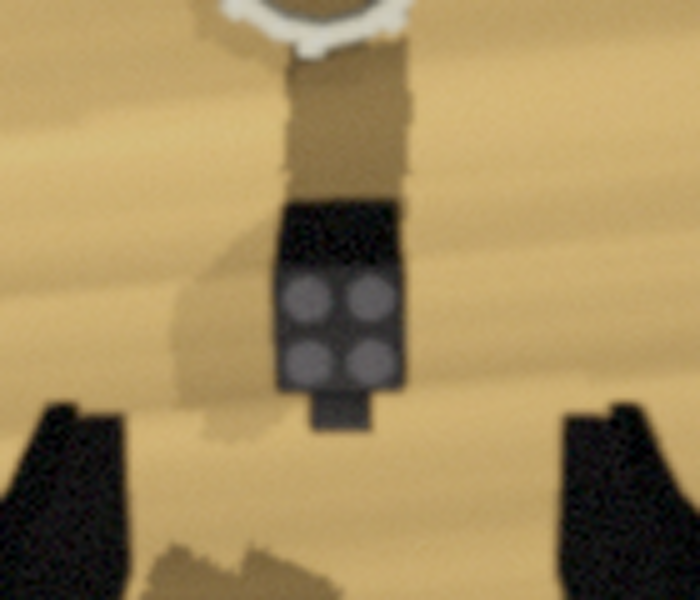

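The rib points away from the robot (+x), towards pixel (340,410) in the crop. Pack yaw is about -0.09. The lever is at its end stop (bar x ≈ 83 mm). Next I grasp the pack with the tips about 19 mm below its top.

```bash
python3 - <<'E'
from h import *
delta([.5011,-.1745,.019],-.090)
E
```

```text
slide [-0.1989 -0.001   0.8484] ang [-0.005  -0.0153 -0.0236] mm [-49.7  -0.3 212.1]
```

```bash
python3 -m inch '[{"slide":[-0.15,0,0.1],"angular":[0,0,-0.024],"claw":0.3},{"slide":[-0.199,0,0.25],"angular":[0,0,-0.024],"claw":0.3},{"slide":[-0.199,0,0.4],"angular":[0,0,-0.024],"claw":0.3},{"slide":[-0.199,0,0.52],"angular":[0,0,-0.024],"claw":0.3},{"slide":[-0.199,0,0.58],"angular":[0,0,-0.024],"claw":0.3},{"slide":[-0.199,0,0.6],"angular":[0,0,-0.024],"claw":0.3},{"slide":[-0.199,0,0.6],"angular":[0,0,-0.024],"claw":0.3}]' 
python3 - <<'E'
from h import *
delta([.5011,-.1745,.019],-.090)
E
```

```text
time: 10.05
position: [0.5018, -0.1752, 0.0816]
tool_rot: [-0.143, -3.131, 0.004]
ft_force: [0.4, 0.5, 0.0]
grip_width: 0.65
grip_force: 0.0
slide [0.001  0.0031 0.2503] ang [-0.005  -0.0143 -0.0022] mm [ 0.2  0.8 62.6]
```

```bash
python3 -m inch '[{"slide":[0,0.003,0.1],"angular":[-0.005,-0.014,0],"claw":0.3},{"slide":[0,0.003,0.17],"angular":[-0.005,-0.014,0],"claw":0.3},{"slide":[0,0.003,0.22],"angular":[-0.005,-0.014,0],"claw":0.3},{"slide":[0,0.003,0.25],"angular":[-0.005,-0.014,0],"claw":0.3},{"slide":[0,0.003,0.25],"angular":[-0.005,-0.014,0],"claw":0.3},{"slide":[0,0.003,0.25],"angular":[-0.005,-0.014,0],"claw":-0.7},{"slide":[0,0.003,0.25],"angular":[-0.005,-0.014,0],"claw":-0.7},{"slide":[0,0.003,0.25],"angular":[-0.005,-0.014,0],"claw":-0.7},{"slide":[0,0.003,0.25],"angular":[-0.005,-0.014,0],"claw":-0.7},{"slide":[0,0.003,0.25],"angular":[-0.005,-0.014,0],"claw":-0.7}]' 30
python3 -m inch '[{"slide":[0,0,0],"angular":[0,0,0],"claw":-0.7},{"slide":[0,0,0],"angular":[0,0,0],"claw":-0.7},{"slide":[0,0,0],"angular":[0,0,0],"claw":-0.7}]' 30
python3 - <<'E'
from h import *
w=get("wrist"); s=ctrl.get_state(); print(s["position"],s["grip_width"]*87,s["grip_force"],s["ft_force"])
P=cloud(w); M=R.from_rotvec(s["tool_rot"]).as_matrix(); L=(P-s["position"])@M*1e3
for v in range(232,284,4):
    print(v,*[("%d,%d,%d"%tuple(L[v,u].round()) if np.isfinite(L[v,u]).all() else None) for u in (232,244,250,256,264,280,292,300,306,316)],sep="  ")
E
```

```text
time: 11.05
position: [0.5014, -0.1746, 0.0191]
tool_rot: [0.143, 3.138, 0.0]
ft_force: [-0.7, 0.7, 2.9]
grip_width: 0.367
grip_force: 30.0
time: 11.35
position: [0.5014, -0.1746, 0.0191]
tool_rot: [0.144, 3.138, 0.001]
ft_force: [-0.4, 0.8, 4.9]
grip_width: 0.366
grip_force: 30.0
[ 0.5013322  -0.17458699  0.01912392] 31.954763022287548 29.998106360435486 [-1.11183526  1.3967215   6.23064453]
232  0,-32,20  0,-24,19  1,-20,18  16,-12,-23  17,-8,-24  16,1,-23  17,7,-24  16,12,-24  16,15,-23  0,26,18
236  -2,-32,18  -3,-24,19  16,-15,-28  16,-12,-29  17,-8,-30  17,1,-30  17,7,-30  17,11,-30  16,15,-29  -3,26,19
240  -6,-32,19  -6,-24,19  16,-15,-35  17,-11,-36  17,-7,-36  17,1,-36  17,7,-35  17,11,-35  17,14,-36  -6,26,19
244  -8,-32,18  10,-19,-26  17,-14,-41  16,-11,-40  16,-7,-40  17,1,-41  16,7,-40  17,11,-41  16,14,-40  11,21,-27
248  12,-24,-35  10,-18,-31  16,-14,-43  15,-11,-42  16,-7,-43  16,1,-44  15,7,-42  None  16,14,-43  10,20,-31
252  12,-23,-40  10,-18,-36  13,-14,-43  14,-11,-44  13,-7,-43  14,1,-43  14,7,-44  14,11,-44  None  10,20,-35
256  11,-23,-43  9,-17,-39  12,-14,-44  11,-11,-43  11,-7,-43  11,1,-44  12,7,-44  12,11,-44  12,14,-44  10,19,-41
260  12,-22,-49  10,-17,-45  9,-14,-44  9,-11,-43  10,-7,-44  9,1,-44  9,7,-44  9,11,-44  9,14,-43  11,18,-46
264  12,-22,-53  10,-16,-50  7,-14,-43  7,-11,-43  7,-7,-44  6,1,-42  7,7,-44  8,11,-45  8,14,-45  11,18,-50
268  11,-21,-55  8,-17,-49  4,-14,-43  5,-11,-44  5,-7,-43  5,1,-43  5,7,-43  5,11,-43  5,14,-43  10,17,-54
272  10,-21,-58  7,-16,-51  2,-14,-43  3,-11,-43  2,-7,-43  None  3,7,-44  3,11,-43  2,14,-43  11,17,-59
276  10,-21,-61  5,-16,-52  0,-14,-43  0,-11,-44  1,-7,-44  0,1,-42  1,7,-44  0,11,-43  1,14,-44  10,17,-62
280  10,-20,-65  2,-17,-51  -2,-14,-44  -2,-11,-43  -2,-7,-43  -1,1,-44  -2,7,-43  -1,11,-44  -1,14,-44  10,16,-64
```

```bash
python3 -m inch '[{"slide":[0,0,-0.05],"angular":[0,0,0],"claw":-0.7},{"slide":[0,0,-0.15],"angular":[0,0,0],"claw":-0.7},{"slide":[0,0,-0.3],"angular":[0,0,0],"claw":-0.7},{"slide":[0,0,-0.45],"angular":[0,0,0],"claw":-0.7},{"slide":[0,0,-0.6],"angular":[0,0,0],"claw":-0.7},{"slide":[0,0,-0.75],"angular":[0,0,0],"claw":-0.7},{"slide":[0,0,-0.83],"angular":[0,0,0],"claw":-0.7},{"slide":[0,0,-0.83],"angular":[0,0,0],"claw":-0.7},{"slide":[0,0,-0.83],"angular":[0,0,0],"claw":-0.7}]' 40
python3 - <<'E'
from h import *
delta([.540,.158,.23],-.3845)
E
```

```text
time: 12.3
position: [0.5005, -0.1745, 0.2256]
tool_rot: [-0.144, -3.137, -0.001]
ft_force: [-0.3, -0.3, -0.9]
grip_width: 0.364
grip_force: 40.0
slide [-0.0356  1.3391 -0.0169] ang [ 5.000e-04 -2.100e-03  5.596e-01] mm [ -8.9 334.8  -4.2]
```

```bash
python3 -m inch '[{"slide":[0,0.1,-0.02],"angular":[0,0,0],"claw":-0.7},{"slide":[0,0.22,-0.02],"angular":[0,0,0],"claw":-0.7},{"slide":[0,0.36,-0.02],"angular":[0,0,0],"claw":-0.7},{"slide":[0,0.5,-0.02],"angular":[0,0,0],"claw":-0.7},{"slide":[0,0.64,-0.02],"angular":[0,0,0],"claw":-0.7},{"slide":[0,0.78,-0.02],"angular":[0,0,0],"claw":-0.7},{"slide":[0,0.9,-0.02],"angular":[0,0,0],"claw":-0.7},{"slide":[0,1,-0.02],"angular":[0,0,0],"claw":-0.7},{"slide":[0,1,-0.02],"angular":[0,0,0],"claw":-0.7}]'
python3 -m inch '[{"slide":[0,0.08,0],"angular":[0,0,0.15],"claw":-0.7},{"slide":[-0.02,0.18,0],"angular":[0,0,0.3],"claw":-0.7},{"slide":[-0.03,0.28,0],"angular":[0,0,0.45],"claw":-0.7},{"slide":[-0.036,0.339,0],"angular":[0,0,0.56],"claw":-0.7},{"slide":[-0.036,0.339,0],"angular":[0,0,0.56],"claw":-0.7},{"slide":[-0.036,0.339,0],"angular":[0,0,0.56],"claw":-0.7},{"slide":[-0.036,0.339,0],"angular":[0,0,0.56],"claw":-0.7}]'
python3 - <<'E'
from h import *
w=get("wrist"); s=ctrl.get_state(); print(s["position"],s["grip_width"]*87)
save(w,"w4.png",(200,100,360,240),5); P=cloud(w);np.savez("w4.npz",P=P)
Q=P.reshape(-1,3); B=[.503,.1733]; u=np.array([.927,-.375]);v=np.array([.375,.927])
X=(Q[:,:2]-B)@u;Y=(Q[:,:2]-B)@v
m=(abs(Q[:,2]-.06)<.004)&(X>-.075)&(X<.05)&(abs(Y)<.06); q=Q[m]
rr=cv2.minAreaRect(q[:,:2].astype(np.float32)); print(rr,np.median(q[:,2]))
print("x-end",np.percentile(X[m],[0,.5,1]),"y",np.percentile(Y[m],[.3,99.7]))
h=(Q[:,2]<.05)&(Q[:,2]>.015)&(abs(X)<.045)&(abs(Y)<.03)
print("hole",h.sum(),np.percentile(X[h],[1,99]),np.percentile(Y[h],[1,99]),np.median(Q[h,2]))
t=(abs(Q[:,2]-.06)<.003)&(abs(X)<.012); print("mouth y:",Y[t&(Y<0)&(Y>-.04)].max() if 1 else 0,Y[t&(Y>0)&(Y<.04)].min())
t=(abs(Q[:,2]-.06)<.003)&(abs(Y)<.008)&(abs(Y)>.004); print("mouth x:",X[t&(X<0)&(X>-.05)].max(), np.sort(X[t&(X>0)])[:3])
L=(P-s["position"])@R.from_rotvec(s["tool_rot"]).as_matrix()*1e3
for r in (232,240,256,272): print(r,*["%d,%d,%d"%tuple(L[r,c]) for c in (250,256,264,280,300,306) if np.isfinite(L[r,c]).all()])
E
```

```text
time: 13.2
position: [0.5222, 0.0791, 0.2285]
tool_rot: [-0.132, -3.134, 0.0]
ft_force: [0.2, -0.5, -1.3]
grip_width: 0.367
grip_force: 40.0
time: 13.9
position: [0.5404, 0.1557, 0.2307]
tool_rot: [-0.603, -3.082, 0.002]
ft_force: [0.4, -0.3, -1.9]
grip_width: 0.366
grip_force: 40.0
[0.54046966 0.15589394 0.23097574] 31.54280359106981
((0.49949583411216736, 0.17439678311347961), (0.09246020019054413, 0.10697232186794281), 67.91651153564453) 0.060276679318583104
x-end [-0.05718908 -0.05702734 -0.05698161] y [-0.04615231  0.04549674]
hole 1119 [-0.01620447  0.02891814] [-0.01777257  0.0173495 ] 0.022512244009905924
mouth y: -0.017711678294599336 0.01725209532727692
mouth x: -0.019153636607561513 [0.02999969 0.03002402 0.03005399]
232 -80,-40,230 16,-12,-24 16,-8,-22 16,0,-22 16,11,-23 16,14,-22
240 15,-15,-33 16,-11,-34 16,-7,-34 16,0,-34 16,10,-35 16,13,-34
256 10,-14,-41 11,-11,-43 11,-7,-43 11,0,-42 10,10,-42 11,13,-43
272 2,-14,-42 2,-11,-43 3,-7,-44 2,0,-42 2,10,-42 3,13,-44
```

View pics/w4.png

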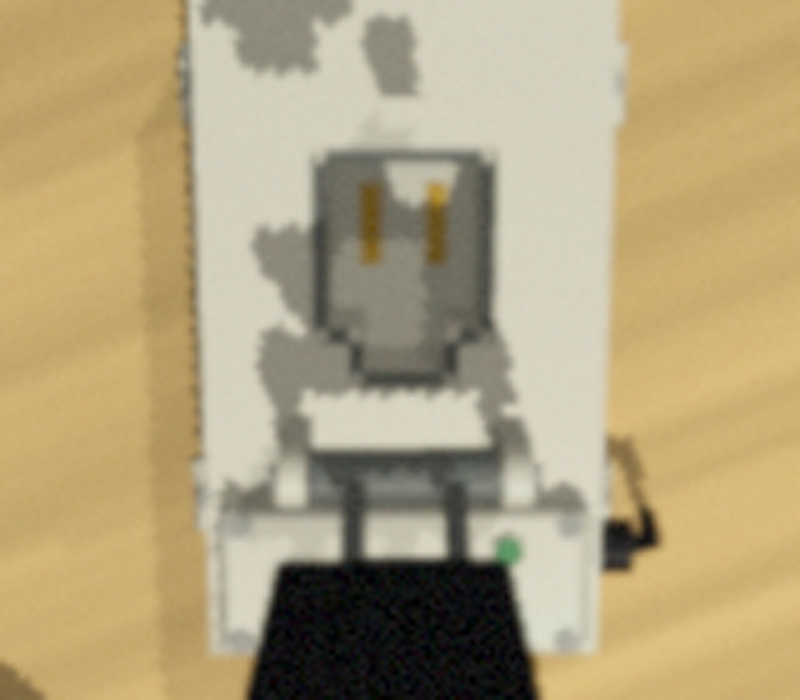

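The crop shows the pocket with its slot toward the hinge (400,265). The measured pocket centre matches the coarse estimate to within 0.5 mm. Now I line up above it.

```bash
python3 - <<'E'
from h import *
delta([.503,.173,.088],-.385)
E
```

```text
slide [0.1642 0.0074 0.572 ] ang [-0.0016 -0.0013 -0.0026] mm [ 41.1   1.8 143. ]
```

```bash
python3 -m inch '[{"slide":[0.08,0.004,0],"angular":[0,0,0],"claw":-0.7},{"slide":[0.164,0.007,0.05],"angular":[0,0,-0.002],"claw":-0.7},{"slide":[0.164,0.007,0.15],"angular":[0,0,-0.002],"claw":-0.7},{"slide":[0.164,0.007,0.28],"angular":[0,0,-0.002],"claw":-0.7},{"slide":[0.164,0.007,0.4],"angular":[0,0,-0.002],"claw":-0.7},{"slide":[0.164,0.007,0.5],"angular":[0,0,-0.002],"claw":-0.7},{"slide":[0.164,0.007,0.55],"angular":[0,0,-0.002],"claw":-0.7},{"slide":[0.164,0.007,0.57],"angular":[0,0,-0.002],"claw":-0.7},{"slide":[0.164,0.007,0.57],"angular":[0,0,-0.002],"claw":-0.7},{"slide":[0.164,0.007,0.57],"angular":[0,0,-0.002],"claw":-0.7}]'
python3 - <<'E'
from h import *
delta([.503,.173,.0405],-.385)
w=get("wrist"); s=ctrl.get_state(); P=cloud(w)
L=(P-s["position"])@R.from_rotvec(s["tool_rot"]).as_matrix()*1e3
for r in (228,232,240,256): print(r,*["%d,%d,%d"%tuple(L[r,c]) for c in (240,250,256,264,280,300,306,316) if np.isfinite(L[r,c]).all()])
E
```

```text
time: 14.95
position: [0.5042, 0.1752, 0.0901]
tool_rot: [0.599, 3.083, 0.002]
ft_force: [1.3, 0.3, -1.2]
grip_width: 0.364
grip_force: 40.0
slide [ 0.0015 -0.0103  0.1985] ang [0.0035 0.0021 0.0025] mm [ 0.4 -2.6 49.6]
228 -1,-28,31 -2,-21,33 16,-12,-17 16,-8,-17 16,0,-18 16,11,-16 0,19,29 0,26,29
232 -4,-28,30 -4,-21,31 16,-12,-23 16,-8,-22 16,0,-23 16,11,-24 15,15,-21 -3,27,29
240 -10,-28,29 16,-14,-35 16,-11,-34 16,-7,-34 16,0,-34 16,10,-36 16,13,-35 -10,27,30
256 10,-19,-41 10,-14,-42 11,-11,-43 11,-7,-43 11,0,-43 11,10,-43 11,13,-43 10,18,-41
```

```bash
python3 - <<'E'
from h import *
ps=[]
for i in range(6):
    w=get("wrist"); s=ctrl.get_state(); ps.append(s["position"]); P=cloud(w)
    M=R.from_rotvec(s["tool_rot"]).as_matrix()
    T=np.array(w["tool_from_camera"]); L=((P-w["E"][:3,3])@w["E"][:3,:3])@T[:3,:3].T+T[:3,3]; L=L.reshape(-1,3)*1e3
    b=(abs(L[:,2]-30)<4)&(abs(L[:,1])<60)&(L[:,0]<70)&(L[:,0]>-60); q=L[b]
    mm=cv2.minAreaRect(q[:,:2].astype(np.float32))
    mid=q[(q[:,0]>5)&(q[:,0]<55)]
    print(np.round(s["position"],4),s["tool_rot"].round(3) if hasattr(s["tool_rot"],"round") else s["tool_rot"],"yrange",np.percentile(mid[:,1],[.3,99.7]).round(2),"xmax",np.percentile(q[:,0],99.5).round(2),"z",np.median(q[:,2]).round(1),"ang",round(mm[2],2))
print(np.mean(ps,0))
E
```

```text
[0.5042 0.1753 0.0902] [5.980e-01 3.082e+00 3.000e-03] yrange [-48.61  43.17] xmax 57.88 z 29.9 ang 0.04
[0.504  0.1753 0.09  ] [5.990e-01 3.083e+00 2.000e-03] yrange [-48.6  43.2] xmax 57.87 z 29.8 ang 90.0
[0.5039 0.1752 0.0898] [5.990e-01 3.083e+00 2.000e-03] yrange [-48.52  43.28] xmax 57.75 z 29.7 ang 0.06
[0.5036 0.1752 0.0896] [5.990e-01 3.083e+00 2.000e-03] yrange [-48.33  43.37] xmax 57.6 z 29.5 ang 89.92
[0.5035 0.1751 0.0894] [5.990e-01 3.084e+00 1.000e-03] yrange [-48.21  43.51] xmax 57.36 z 29.3 ang 0.03
[0.5034 0.1751 0.0892] [5.990e-01 3.084e+00 1.000e-03] yrange [-48.05  43.65] xmax 57.28 z 29.1 ang 0.09
[0.50376725 0.17519726 0.0896853 ]
```

```bash
cat >> h.py <<'E'
def boxrel(zt,n=2):
    for i in range(n):
        w=get("wrist"); s=ctrl.get_state(); P=cloud(w)
        T=np.array(w["tool_from_camera"]); L=((P-w["E"][:3,3])@w["E"][:3,:3])@T[:3,:3].T+T[:3,3]; L=L.reshape(-1,3)*1e3
        q=L[(abs(L[:,2]-zt)<4)&(abs(L[:,1])<60)&(L[:,0]<75)&(L[:,0]>-60)]; mid=q[(q[:,0]>5)&(q[:,0]<55)]
        print(np.round(s["position"],4),"F",np.round(s["ft_force"],1),"boxY",np.percentile(mid[:,1],[.3,99.7]).mean().round(2),"xmax",np.percentile(q[:,0],99.5).round(2),"z",np.median(q[:,2]).round(1),"ang",round(cv2.minAreaRect(q[:,:2].astype(np.float32))[2],2))
E
python3 -m inch '[{"slide":[0,0,0],"angular":[0,0,0],"claw":-0.7},{"slide":[0,0,0],"angular":[0,0,0],"claw":-0.7},{"slide":[0,0,0],"angular":[0,0,0],"claw":-0.7},{"slide":[0,0,0],"angular":[0,0,0],"claw":-0.7},{"slide":[0,0,0],"angular":[0,0,0],"claw":-0.7}]'
python3 - <<'E'
from h import *
boxrel(29); delta([.503,.173,.0405],-.385)
E
```

```text
time: 15.8
position: [0.5032, 0.1749, 0.0888]
tool_rot: [-0.599, -3.084, -0.0]
ft_force: [-0.6, -0.0, -1.7]
grip_width: 0.364
grip_force: 40.0
[0.5032 0.1749 0.0888] F [ 0.6  0.2 -1.7] boxY -1.91 xmax 57.04 z 28.5 ang 89.96
[0.5032 0.1749 0.0888] F [-0.4  0.2 -0.9] boxY -1.92 xmax 57.04 z 28.5 ang 89.91
slide [-0.0022 -0.0072  0.1931] ang [-0.0001 -0.0008  0.0027] mm [-0.6 -1.8 48.3]
```

```bash
python3 -m inch '[{"slide":[-0.0015,-0.0076,0],"angular":[0,0,0],"claw":-0.7},{"slide":[-0.0015,-0.0076,0.01],"angular":[0,0,0],"claw":-0.7},{"slide":[-0.0015,-0.0076,0.02],"angular":[0,0,0],"claw":-0.7},{"slide":[-0.0015,-0.0076,0.03],"angular":[0,0,0],"claw":-0.7},{"slide":[-0.0015,-0.0076,0.03],"angular":[0,0,0],"claw":-0.7},{"slide":[-0.0015,-0.0076,0.03],"angular":[0,0,0],"claw":-0.7},{"slide":[-0.0015,-0.0076,0.03],"angular":[0,0,0],"claw":-0.7},{"slide":[-0.0015,-0.0076,0.03],"angular":[0,0,0],"claw":-0.7}]'
python3 - <<'E'
from h import *
boxrel(21); delta([.503,.173,.0405],-.385)
E
```

```text
time: 16.7
position: [0.5029, 0.1731, 0.0814]
tool_rot: [-0.599, -3.084, -0.001]
ft_force: [-0.7, 0.3, -1.7]
grip_width: 0.367
grip_force: 40.0
[0.5029 0.1731 0.0814] F [-0.4  0.5 -2.3] boxY -0.1 xmax 57.44 z 21.1 ang 89.9
[0.5029 0.1731 0.0814] F [ 0.1 -0.9 -1.6] boxY -0.11 xmax 57.45 z 21.1 ang 89.96
slide [-0.0006 -0.      0.1636] ang [ 0.0004 -0.0006  0.0027] mm [-0.2 -0.  40.9]
```

```bash
python3 -m inch '[{"slide":[0,0,0.01],"angular":[0,0,0],"claw":-0.7},{"slide":[0,0,0.02],"angular":[0,0,0],"claw":-0.7},{"slide":[0,0,0.03],"angular":[0,0,0],"claw":-0.7},{"slide":[0,0,0.04],"angular":[0,0,0],"claw":-0.7},{"slide":[0,0,0.05],"angular":[0,0,0],"claw":-0.7},{"slide":[0,0,0.06],"angular":[0,0,0],"claw":-0.7},{"slide":[0,0,0.06],"angular":[0,0,0],"claw":-0.7},{"slide":[0,0,0.06],"angular":[0,0,0],"claw":-0.7}]'
```

```text
time: 17.6
position: [0.5028, 0.173, 0.0663]
tool_rot: [-0.599, -3.084, -0.0]
ft_force: [0.3, -0.2, -1.2]
grip_width: 0.363
grip_force: 40.0
```

```bash
python3 -m inch '[{"slide":[0,0,0.01],"angular":[0,0,0],"claw":-0.7},{"slide":[0,0,0.02],"angular":[0,0,0],"claw":-0.7},{"slide":[0,0,0.03],"angular":[0,0,0],"claw":-0.7},{"slide":[0,0,0.04],"angular":[0,0,0],"claw":-0.7},{"slide":[0,0,0.05],"angular":[0,0,0],"claw":-0.7},{"slide":[0,0,0.06],"angular":[0,0,0],"claw":-0.7},{"slide":[0,0,0.06],"angular":[0,0,0],"claw":-0.7},{"slide":[0,0,0.06],"angular":[0,0,0],"claw":-0.7}]'
python3 - <<'E'
from h import *
delta([.503,.173,.0405],-.385)
E
```

```text
time: 18.4
position: [0.5027, 0.173, 0.0512]
tool_rot: [-0.599, -3.083, -0.0]
ft_force: [-0.1, -0.3, -0.7]
grip_width: 0.365
grip_force: 40.0
slide [-0.001   0.0003  0.0429] ang [-0.0001 -0.001   0.0027] mm [-0.3  0.1 10.7]
```

```bash
python3 -m inch '[{"slide":[0,0,0.01],"angular":[0,0,0],"claw":-0.7},{"slide":[0,0,0.02],"angular":[0,0,0],"claw":-0.7},{"slide":[0,0,0.028],"angular":[0,0,0],"claw":-0.7},{"slide":[0,0,0.034],"angular":[0,0,0],"claw":-0.7},{"slide":[0,0,0.038],"angular":[0,0,0],"claw":-0.7},{"slide":[0,0,0.04],"angular":[0,0,0],"claw":-0.7},{"slide":[0,0,0.04],"angular":[0,0,0],"claw":-0.7},{"slide":[0,0,0.04],"angular":[0,0,0],"claw":-0.7}]'
```

```text
time: 19.2
position: [0.5029, 0.1731, 0.0414]
tool_rot: [-0.599, -3.084, -0.0]
ft_force: [0.0, 0.8, -1.4]
grip_width: 0.364
grip_force: 40.0
```

```bash
python3 -m inch '[{"slide":[0,0,0.002],"angular":[0,0,0],"claw":-0.7},{"slide":[0,0,0.004],"angular":[0,0,0],"claw":-0.7},{"slide":[0,0,0.006],"angular":[0,0,0],"claw":-0.7},{"slide":[0,0,0.006],"angular":[0,0,0],"claw":-0.7}]'
```

```text
time: 19.6
position: [0.503, 0.1731, 0.0411]
tool_rot: [-0.599, -3.084, -0.001]
ft_force: [-3.3, -0.3, 8.5]
grip_width: 0.364
grip_force: 40.0
```

```bash
python3 - <<'E'
from h import *
w=get("wrist");s=ctrl.get_state();P=cloud(w);Z=P[256:284:2,256:304:4,2];print("pack top",np.nanmedian(Z),np.nanpercentile(Z,[5,95]),s["position"],s["ft_force"])
Q=P.reshape(-1,3);print("box top",np.median(Q[(abs(Q[:,2]-.06)<.004),2]))
E
```

```text
pack top 0.08464972639238681 [0.08356655 0.0856512 ] [0.50296336 0.17313505 0.04111928] [-3.57291545 -1.21590127  8.4438293 ]
box top 0.06029671830429159
```

The pack is home (24.3 mm proud, contact felt). Releasing and rising.

```bash
python3 -m inch '[{"slide":[0,0,-0.004],"angular":[0,0,0],"claw":0.1},{"slide":[0,0,-0.004],"angular":[0,0,0],"claw":0.1},{"slide":[0,0,-0.004],"angular":[0,0,0],"claw":0.1},{"slide":[0,0,-0.004],"angular":[0,0,0],"claw":0.1},{"slide":[0,0,-0.1],"angular":[0,0,0],"claw":0.1},{"slide":[0,0,-0.25],"angular":[0,0,0],"claw":0.1},{"slide":[0,0,-0.4],"angular":[0,0,0],"claw":0.1},{"slide":[0,0,-0.55],"angular":[0,0,0],"claw":0.1},{"slide":[-0.05,0,-0.68],"angular":[0,0,0],"claw":0.1},{"slide":[-0.05,0,-0.68],"angular":[0,0,0],"claw":0.1}]'
python3 -m inch '[{"slide":[-0.1,0,0],"angular":[0,0,0],"claw":0.1},{"slide":[-0.2,0,0],"angular":[0,0,0],"claw":0.1},{"slide":[-0.282,0,0],"angular":[0,0,0],"claw":0.1},{"slide":[-0.282,0,0],"angular":[0,0,0],"claw":0.1},{"slide":[-0.282,0,0],"angular":[0,0,0],"claw":0.1}]'
python3 - <<'E'
from h import *
w=get("wrist");P=cloud(w);Q=P.reshape(-1,3);B=[.5034,.1729];u=np.array([.927,-.375]);v=np.array([.375,.927])
X=(Q[:,:2]-B)@u;Y=(Q[:,:2]-B)@v
m=(Q[:,2]>.075)&(Q[:,2]<.09)&(abs(X)<.027)&(abs(Y)<.025)
print("pack top z",np.median(Q[m,2]),np.percentile(Q[m,2],[3,97]),np.percentile(X[m],[1,99]),np.percentile(Y[m],[1,99]))
m=(Q[:,2]>.155)&(Q[:,2]<.19)&(X>.03)&(X<.12)&(abs(Y)<.014); print("bar",m.sum(),np.percentile(X[m],[2,50,98]),np.percentile(Y[m],[1,99]),np.percentile(Q[m,2],[2,98]))
delta([.5799,.142,.1354],-.385)
save(w,"w5.png",(180,90,380,240),4)
E
```

```text
time: 20.65
position: [0.5184, 0.1684, 0.215]
tool_rot: [0.6, 3.076, 0.008]
ft_force: [0.6, -0.4, 0.5]
grip_width: 0.551
grip_force: 0.0
time: 21.15
position: [0.5791, 0.1419, 0.2086]
tool_rot: [-0.599, -3.081, 0.001]
ft_force: [-0.5, 0.6, 0.3]
grip_width: 0.549
grip_force: 0.0
pack top z 0.08442152517492574 [0.0822066  0.08600153] [-0.01689131  0.02577932] [-0.01634798  0.01586382]
bar 830 [0.06891256 0.07387135 0.08203799] [-0.01338003  0.01366068] [0.15678046 0.17779865]
slide [-5.600e-03  1.000e-04  2.941e-01] ang [-0.0012 -0.0041  0.0036] mm [-1.4  0.  73.5]
```

View pics/w5.png

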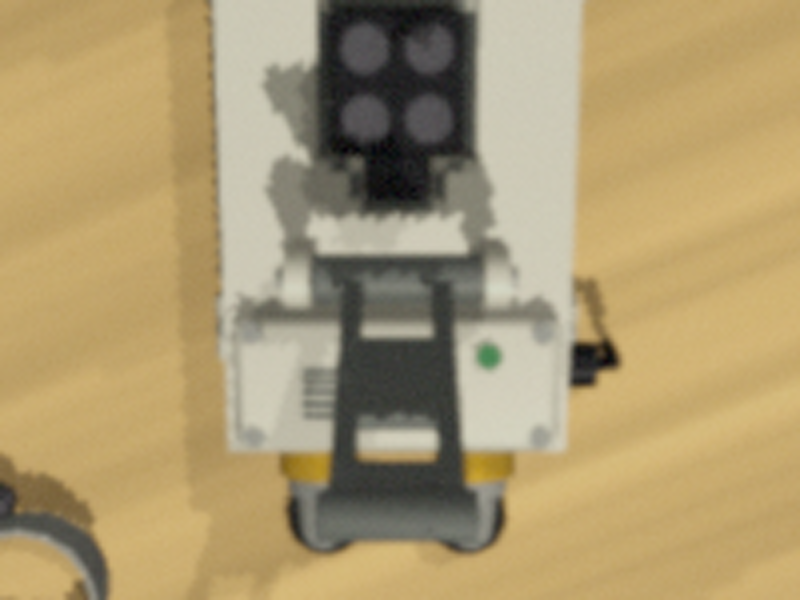

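The pack sits square in the pocket at (400,85), and the lever is fully back with its bar at (395,515). Next I pinch the bar and swing it down.

```bash
python3 -m inch '[{"slide":[-0.004,0,0.1],"angular":[0,0,0],"claw":0.1},{"slide":[-0.004,0,0.18],"angular":[0,0,0],"claw":0.1},{"slide":[-0.004,0,0.25],"angular":[0,0,0],"claw":0.1},{"slide":[-0.004,0,0.29],"angular":[0,0,0],"claw":0.1},{"slide":[-0.004,0,0.29],"angular":[0,0,0],"claw":0.1},{"slide":[-0.004,0,0.29],"angular":[0,0,0],"claw":0.1},{"slide":[-0.004,0,0.29],"angular":[0,0,0],"claw":-0.6},{"slide":[-0.004,0,0.29],"angular":[0,0,0],"claw":-0.6},{"slide":[-0.004,0,0.29],"angular":[0,0,0],"claw":-0.6},{"slide":[-0.004,0,0.29],"angular":[0,0,0],"claw":-0.6}]' 15
python3 -m inch '[{"slide":[0,0,0],"angular":[0,0,0],"claw":-0.6},{"slide":[0,0,0],"angular":[0,0,0],"claw":-0.6}]' 15
python3 - <<'E'
from h import *
w=get("wrist");s=ctrl.get_state();P=cloud(w);T=np.array(w["tool_from_camera"]); L=((P-w["E"][:3,3])@w["E"][:3,:3])@T[:3,:3].T+T[:3,3]; L=L.reshape(-1,3)*1e3
m=(abs(L[:,1])<9)&(abs(L[:,0])<15)&(L[:,2]>-50)&(L[:,2]<-20);print("bar tool x,z",np.percentile(L[m,0],[2,98]),L[m,2].min())
delta([.5799,.142,.1354],-.385)
b=lambda a: np.array([-.09*np.cos(a),.09*np.sin(a)])
for a in [1.85,1.7,1.55,1.4,1.25,1.1,.95,.8,.65,.5,.35,.2,.1,.03,0,-.03]:
    d=(b(a)-b(2.0))/.25; print(a,(-d).round(3))
E
```

```text
time: 22.2
position: [0.581, 0.1416, 0.1379]
tool_rot: [0.599, 3.084, 0.001]
ft_force: [0.2, -0.5, 1.3]
grip_width: 0.338
grip_force: 15.0
time: 22.4
position: [0.5811, 0.1415, 0.1378]
tool_rot: [0.599, 3.084, 0.001]
ft_force: [-0.2, 0.0, 2.8]
grip_width: 0.337
grip_force: 15.0
bar tool x,z [ 2.47315006 13.43438813] -40.55334813827699
slide [ 0.0053 -0.0002  0.0095] ang [0.0012 0.0007 0.0025] mm [ 1.3 -0.   2.4]
1.85 [ 0.051 -0.019]
1.7 [ 0.103 -0.03 ]
1.55 [ 0.157 -0.033]
1.4 [ 0.211 -0.027]
1.25 [ 0.263 -0.014]
1.1 [0.313 0.007]
0.95 [0.359 0.035]
0.8 [0.401 0.069]
0.65 [0.436 0.109]
0.5 [0.466 0.155]
0.35 [0.488 0.204]
0.2 [0.503 0.256]
0.1 [0.508 0.291]
0.03 [0.51  0.317]
0 [0.51  0.327]
-0.03 [0.51  0.338]
```

```bash
python3 -m inch '[{"slide":[0.051,0,-0.019],"angular":[0,0,0],"claw":-0.6},{"slide":[0.103,0,-0.03],"angular":[0,0,0],"claw":-0.6},{"slide":[0.157,0,-0.033],"angular":[0,0,0],"claw":-0.6},{"slide":[0.211,0,-0.027],"angular":[0,0,0],"claw":-0.6},{"slide":[0.263,0,-0.014],"angular":[0,0,0],"claw":-0.6},{"slide":[0.313,0,0.007],"angular":[0,0,0],"claw":-0.6},{"slide":[0.359,0,0.035],"angular":[0,0,0],"claw":-0.6},{"slide":[0.401,0,0.069],"angular":[0,0,0],"claw":-0.6},{"slide":[0.436,0,0.109],"angular":[0,0,0],"claw":-0.6},{"slide":[0.436,0,0.109],"angular":[0,0,0],"claw":-0.6}]' 15
python3 -m inch '[{"slide":[0.03,0,0.046],"angular":[0,0,0],"claw":-0.6},{"slide":[0.052,0,0.095],"angular":[0,0,0],"claw":-0.6},{"slide":[0.067,0,0.147],"angular":[0,0,0],"claw":-0.6},{"slide":[0.072,0,0.182],"angular":[0,0,0],"claw":-0.6},{"slide":[0.074,0,0.208],"angular":[0,0,0],"claw":-0.6},{"slide":[0.074,0,0.218],"angular":[0,0,0],"claw":-0.6},{"slide":[0.074,0,0.222],"angular":[0,0,0],"claw":-0.6},{"slide":[0.074,0,0.222],"angular":[0,0,0],"claw":-0.6}]' 15
```

```text
time: 23.45
position: [0.4788, 0.1828, 0.1094]
tool_rot: [0.597, 3.084, 0.001]
ft_force: [4.2, 0.1, -3.6]
grip_width: 0.34
grip_force: 15.0
time: 24.25
position: [0.4618, 0.1898, 0.0552]
tool_rot: [-0.598, -3.082, -0.001]
ft_force: [-2.7, 1.5, 7.7]
grip_width: 0.342
grip_force: 15.0
```

```bash
python3 -m inch '[{"slide":[0,0,0.004],"angular":[0,0,0],"claw":-0.6},{"slide":[0,0,0.008],"angular":[0,0,0],"claw":-0.6},{"slide":[0,0,0.008],"angular":[0,0,0],"claw":-0.6},{"slide":[0,0,0.008],"angular":[0,0,0],"claw":-0.6}]' 20
python3 - <<'E'
from h import *
w=get("wrist");s=ctrl.get_state();P=cloud(w);T=np.array(w["tool_from_camera"]); L=((P-w["E"][:3,3])@w["E"][:3,:3])@T[:3,:3].T+T[:3,3]; L=L*1e3
m=(abs(L[...,1])<9)&(abs(L[...,0])<15)&(L[...,2]>-50)&(L[...,2]<-20);print("bar top world z",np.nanpercentile(P[m][:,2],98),s["position"],s["ft_force"])
E
```

```text
time: 24.65
position: [0.4619, 0.19, 0.0546]
tool_rot: [-0.598, -3.082, -0.002]
ft_force: [-4.9, -1.7, 16.5]
grip_width: 0.342
grip_force: 20.0
bar top world z 0.09309293910168871 [0.46188796 0.19001663 0.0545908 ] [-5.74702131 -0.79699152 16.82267709]
```

The lever is at its stop (bar centre at 88 mm, force rising). Releasing and checking.

```bash
python3 -m inch '[{"slide":[0,0,-0.01],"angular":[0,0,0],"claw":-0.6},{"slide":[0,0,-0.01],"angular":[0,0,0],"claw":0.1},{"slide":[0,0,-0.01],"angular":[0,0,0],"claw":0.1},{"slide":[0,0,-0.01],"angular":[0,0,0],"claw":0.1},{"slide":[0,0,-0.01],"angular":[0,0,0],"claw":0.1},{"slide":[0,0,-0.1],"angular":[0,0,0],"claw":0.1},{"slide":[0,0,-0.25],"angular":[0,0,0],"claw":0.1},{"slide":[0,0,-0.4],"angular":[0,0,0],"claw":0.1},{"slide":[0,0,-0.6],"angular":[0,0,0],"claw":0.1},{"slide":[0,0,-0.6],"angular":[0,0,0],"claw":0.1}]'
python3 - <<'E'
from h import *
w=get("wrist");P=cloud(w);Q=P.reshape(-1,3);B=[.5034,.1729];u=np.array([.927,-.375]);v=np.array([.375,.927])
X=(Q[:,:2]-B)@u;Y=(Q[:,:2]-B)@v
for a,b in [(-.052,-.043),(-.04,-.03),(-.025,-.01),(-.01,.01),(.01,.03)]:
    m=(Q[:,2]>.07)&(Q[:,2]<.14)&(X>a)&(X<b)&(abs(Y)<.012); print(a,b,m.sum(),np.percentile(Q[m,2],[50,95]) if m.any() else '')
s=get("scene");c=s["color"]
save(w,"w6.png",(160,90,400,270),3)
print(ctrl.get_state()["ft_force"])
E
```

```text
time: 25.7
position: [0.4663, 0.1909, 0.2093]
tool_rot: [0.598, 3.076, 0.013]
ft_force: [0.8, 0.2, -0.1]
grip_width: 0.549
grip_force: 0.0
-0.052 -0.043 188 [0.09275365 0.09419513]
-0.04 -0.03 199 [0.09078508 0.09200144]
-0.025 -0.01 318 [0.09011908 0.09176416]
-0.01 0.01 425 [0.09080896 0.09191536]
0.01 0.03 308 [0.09019735 0.09169823]
[-0.58916431 -0.42553103 -0.43210541]
```

View pics/w6.png

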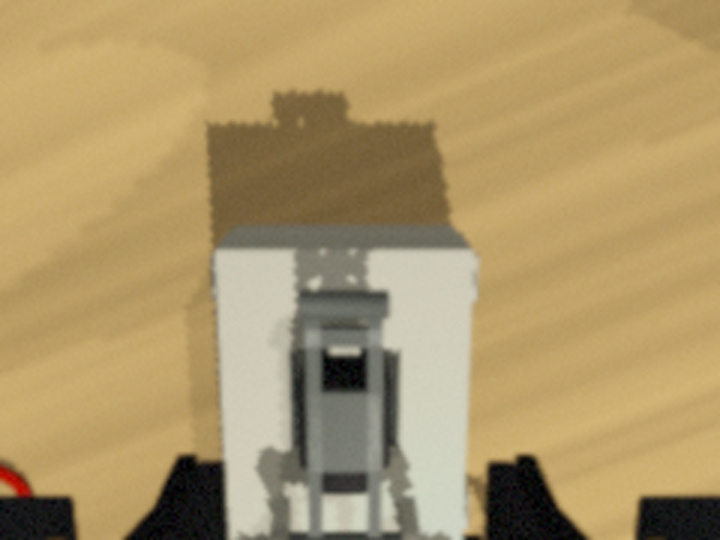

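The lever lies level over the seated pack (plate at 90.5 mm along its whole length, bar at pixel 343,303), and the robot is clear of everything. Handing in.

```bash
python3 -c "
from bench import ctrl
print(ctrl.close_job())"
```

```text
the job is handed in; nothing more can be done
None
```

The fresh pack is fully home in the white box's pocket, its rib in the slot, and the lever is shut level over it; I handed the job in at about 26 s with the robot clear, but it returned no verdict.

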